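# Set a bar blank against the stop screw of a drilling jig

### The job

Swing the steel bar round the jig's pin by pushing its free end until it meets the tip of the stop screw, wherever that has been set, and press it home there for about a second with roughly 10 N (never more than 16 N on the screw). Then swing the keeper lever over until its round nose just bears on the other edge of the bar, so that the bar is trapped between nose and screw, and let go. Leave the bar lying on its pin, still home against the screw, and do not disturb the jar, the boxcar or the white block.

Things in the scene. Friction and masses are not known exactly. Their poses are not given: they have to be found in the camera images.
- jig: Fixed jig board, 250 x 230 mm, its upper face 36 mm above the table. Origin: on the axis of the pivot pin, at table height; z up. The board runs from x -35 to +215 mm, y -75 to +155 mm. The bar starts swung 0.35 to 0.85 rad from the jig's +x axis towards +y and must be pushed towards the jig's -y; home, it lies within 0.09 rad of the jig's +x axis, as the stop screw is set.
- jig_pin (a point): Foot of the steel pivot pin (8 mm diameter, upright, 24 mm high) on its axis, on the upper face of the board, 36 mm above the table.
- bar: Loose plain steel bar, 175 x 20 x 10 mm, 0.2 to 0.35 kg, flat on the board, its upper face 46 mm above the table, a 9 mm hole near one end over the pin. Origin: hole axis, underside. x along the bar to its free end 160 mm off (the other end is 15 mm behind), y across, z up. It slides on the board with plain friction; nothing springs it back.
- bar_tip (a point): Middle of the free end of the bar, on its upper face, 160 mm along x from the hole axis.
- stop: Fixed aluminium bracket, 28 x 18 x 22 mm. Origin: centre of its underside on the board, 120 mm along x and 46 mm to -y of the pin; axes as the jig's. A 10 mm steel stop screw, axis 6 mm above the board, points from it to +y. Its domed tip stands 26 to 46 mm before the origin (36: bar along jig x), set anew each time, rigid, not measured: feel for it. Home = the bar's edge bears on the tip.
- keeper (a joint): Angle of the keeper lever in rad; its pivot stands 175 mm along x and 45 mm along y from the pin in the jig's frame. At 0 it points along the jig's +y; it grows anticlockwise seen from above, up to 2.95. Starts between -0.25 and 0.25, clear of the bar's swing. Its nose meets the bar at about 1.9 to 2.75. Stiff pivot: it stays where left; about 2 N at the post turns it.
- keeper_post (a point): Centre of the top of the steel thumb post (10 mm diameter, 46 to 76 mm above the table) on the lever's end, straight above its round nose (14 mm diameter, 37 to 46 mm above the table), whose rim shall bear on the bar's edge. It is 45 mm from the pivot. The arm is 12 mm wide, 38 to 46 mm above the table. To close the lever, push the post with the fingers round the pivot.
- jar: Paint jar with a dark lid, 33 mm diameter, 36 mm high; bystander near the jig. Origin: centre of its underside.
- boxcar: Green model boxcar, 169 x 38 x 54 mm; bystander beside the jig. Origin: centre of its underside, x along its length.
- white_block: White block, 30 x 52 x 18 mm; bystander beside the jig. Origin: centre of its underside.
Not all that is in view belongs to the job. What is meant by the bar is not turquoise, and is the larger of those in its own colour.

How it is judged:
By the outcome, as a careful person would: the job done as asked, in the order asked, and still so for the second after the job is handed in, with the robot touching nothing.
It also fails if it takes over 64 s, if anything falls off the work surface, if the arm or the gripper's body presses on something with over 40 N, if the wrist force passes 120 N, or if a joint passes its speed limit or range.

### The arm

A 6-joint arm with a two-finger parallel gripper is mounted at the origin on a cart in front of the work surface, level with it; the furniture and walls round the work are solid. World frame = base frame: x ahead of the robot, y to its left, z up, the work surface at z = 0. Lengths are in mm, angles in degrees, forces in N, time in s.
With the tool pointing down it reaches from about 275 to 725 mm from the base axis. Payload 15.9 kg.
Tool frame: the origin (TCP) lies midway between the tips of the shut fingers; the grasp point (between the pads) lies 19 mm behind it (manip.grasp_offset is the distance from the TCP to the grasp point, in mm); z points along the fingers, x is the direction in which the jaws open and shut, and the axes are right-handed (so a half turn about z gives the same grasp; the last joint's range is limited). The gripper opens to 85 mm and grips with 20 to 120 N. Pads are 22 mm wide; open, the fingers measure 114 mm over their backs; the gripper's body (76 mm by 85 mm) begins 54 mm behind the grasp point. The pads swing forward as they close: fully open they stand 13 mm farther back than shut.
Start: joints at [63.541, 12.198, -1.971, 75.831, 0, 90], TCP at [222.772, 447.614, 195.806] pointing down, gripper open.
Joint ranges: [-170.91, 170.91], [-42.67, 98.43], [-65.05, 77.54], [-120.47, 116.71], [-90, 82.35], [-180, 180]. Speed limits (degrees/s): [108.29, 108.29, 136.94, 147.25, 180, 180].

### API

Orientations are given as [roll, pitch, yaw] about the fixed x, y, z axes, in that order (R = Rz(yaw) Ry(pitch) Rx(roll)).
In Python, from bench import manip, solver, vision, job gives the robot as it stands. Calls block until the motion is done:
- manip.movep(position, orientation): joint-space move of the TCP to a pose.
- manip.move_l(position, ori=None, rate=150, contact_N=None): straight line of the TCP; ori=None keeps the orientation; rate is the mean speed in mm/s. With contact_N (N) it stops when the force on the tool has changed by that much, and returns True; else False.
- manip.move_j(angles): joint-space move.
- manip.grip(opening, grasp_force=None): finger opening in mm; grasp_force is the grip in N (None keeps the last); returns when the fingers have stopped.
- manip.wait(seconds).
- solver.solve_ik(position, orientation): joint angles nearest the present ones, or None.
- manip.sense(): the state.
- vision.read_camera(name): name is "side" or "top" or "wrist"; returns the picture (420x560x3 uint8, blue, green, red); there is no depth.
- vision.get_calibration(name): a dict with "intrinsics" (3x3 intrinsics, pixels), "R" (3x3) and "t" (3): a world point X has camera coordinates R X + t. Camera axes: x right, y down, z forward; pixel columns grow to the right and rows downward; lengths in mm; the calibration is good to about 2 mm. The wrist camera is an equidistant fisheye: a pixel r from the principal point sees the ray r / f radians off the axis. A picture is of the moment at which its call begins: read the wrist's pose just before it. get_calibration takes no time and is no camera call; for the wrist camera it gives the pose at the moment of the call.
A pose or a line that the arm cannot do raises manip.MotionError and nothing moves.
- job.hand_in(): hands the job in, once; it reports no verdict.
The state is a dict: "time": time; "q": joint angles; "joint_velocities": joint speeds; "effort": joint torques, N m; "tcp_pos": TCP position; "orientation": TCP orientation; "contact_force": force on the tool from outside, world axes, zero at the start; "moment": the same for the moment, N m; "finger_gap": finger opening in mm.
Only numpy, scipy, OpenCV 4.12 (cv2) and the standard library are available. Lean on these libraries where they do the work, as an engineer would, in place of code of your own. Each camera call takes 0.05 s, during which the arm holds its last target.

## Working session

There is one attempt and no reset: what is moved stays moved. The work goes in short steps, each a Python script; the robot and the scene stay as the last script left them, time stands still between calls to the robot, and variables do not carry over. Pictures are saved under pics/ and viewed, and the job is handed in when it is done.

```bash
mkdir -p pics; ls; python3 - <<'E'
from bench import manip, vision
import cv2
for n in ("side","top","wrist"):
    c=vision.get_calibration(n); print(n,c)
    cv2.imwrite(f"pics/{n}0.png",vision.read_camera(n))
s=manip.sense(); print(s)
E
```

```text
pics
side {'intrinsics': array([[520.55775823,   0.        , 285.68806443],
       [  0.        , 520.55775823, 210.33166418],
       [  0.        ,   0.        ,   1.        ]]), 'R': array([[-0.83704477, -0.54693673, -0.01470597],
       [-0.23229477,  0.37958794, -0.8955178 ],
       [ 0.49537379, -0.74617237, -0.44478265]]), 't': array([ 462.98337357,  199.5205643 , 1100.87511408])}
top {'intrinsics': array([[459.0053412 ,   0.        , 283.07536209],
       [  0.        , 459.0053412 , 207.69913433],
       [  0.        ,   0.        ,   1.        ]]), 'R': array([[-2.46699058e-02, -9.99688817e-01, -3.69655673e-03],
       [-9.90421712e-01,  2.49433786e-02, -1.35803758e-01],
       [ 1.35853703e-01,  3.10884133e-04, -9.90728860e-01]]), 't': array([  46.03121472,  536.3421271 , 1013.89773581])}
wrist {'intrinsics': array([[325.1922621 ,   0.        , 284.58746235],
       [  0.        , 325.1922621 , 208.08480454],
       [  0.        ,   0.        ,   1.        ]]), 'R': array([[ 0.44565887,  0.89520175, -0.00141085],
       [ 0.85949255, -0.42743998,  0.28029916],
       [ 0.25032125, -0.12613042, -0.95991166]]), 't': array([-499.2041828 ,  -36.63514968,  379.84298955])}
{'time': 0.15, 'q': array([ 6.35390711e+01,  1.22196175e+01, -1.99658559e+00,  7.58311477e+01,
       -4.46051519e-04,  9.00011332e+01]), 'joint_velocities': array([ 0.03398543, -0.10758644,  0.25647404, -0.00363776,  0.02253079,
       -0.11694968]), 'effort': array([-9.45054999e-04, -6.86406541e+01,  4.87247300e+01,  1.31433026e-02,
       -1.21748262e-04,  2.74554097e-06]), 'tcp_pos': array([222.67681571, 447.37820757, 195.44211943]), 'orientation': array([1.79999553e+02, 4.73508254e-02, 6.35379379e+01]), 'contact_force': array([ 0.76826099, -0.66593231,  0.34003916]), 'moment': array([-0.04506196, -0.00254855, -0.02483934]), 'finger_gap': 85.37940042807897}
```

View pics/top0.png

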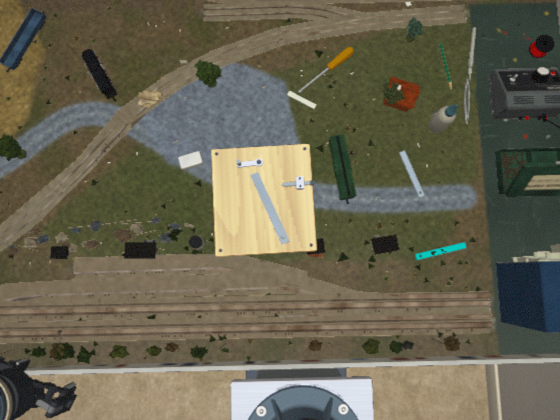

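View pics/side0.png

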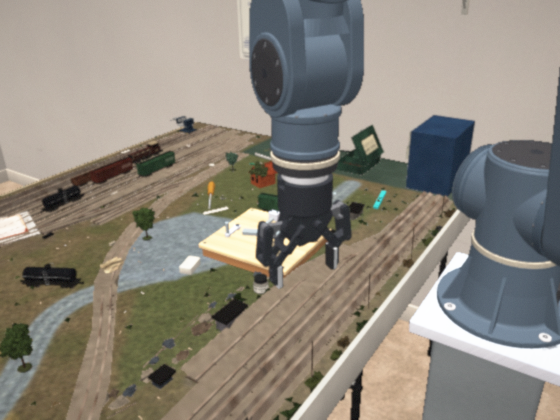

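View pics/wrist0.png

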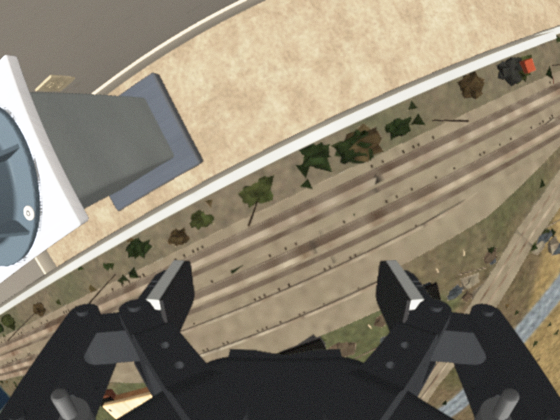

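```bash
python3 - <<'E'
import cv2
im=cv2.imread("pics/top0.png")
cv2.imwrite("pics/crop0.png",cv2.resize(im[130:265,170:360],None,fx=4.2,fy=4.2,interpolation=cv2.INTER_CUBIC))
E
```

```text
(no output)
```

View pics/crop0.png

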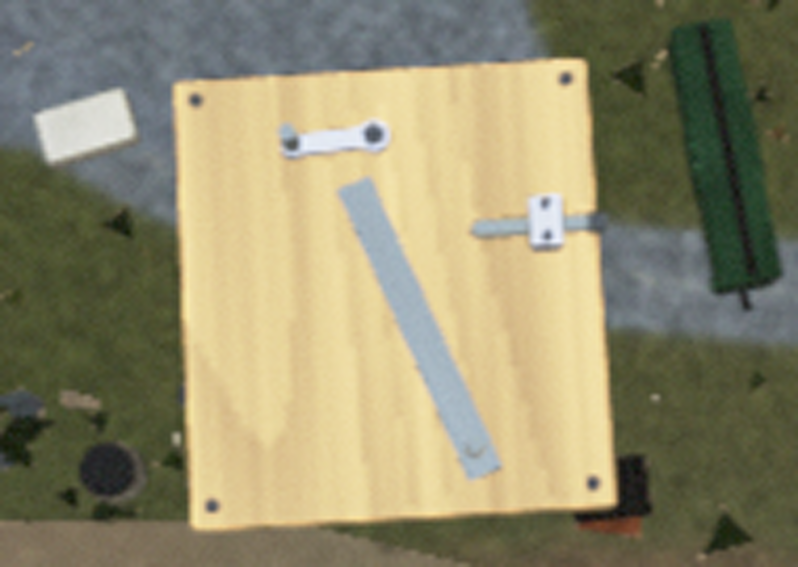

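The bar is the long grey strip over the pin at top view (270,208). The other candidates are the grey strip at (411,174), which is smaller and off the jig, and the turquoise one at (441,251), which is excluded. The crop confirms the hole and pin at about (283,237) and the free end at about (255,174). The keeper post is near (239,164), the keeper pivot near (259,162), and the screw tip near (283,184). Next I'll measure these.

```bash
cat > h.py <<'E'
import numpy as np, cv2
def ray(cal,px,z):
    K,R,t=cal["intrinsics"],cal["R"],cal["t"]
    p=np.asarray(px,float).reshape(-1,2)
    d=(np.linalg.inv(K)@np.c_[p,np.ones(len(p))].T).T@R   # R^T d
    c=-R.T@t
    return c+d*((z-c[2])/d[:,2])[:,None]
E
python3 - <<'E'
from bench import vision
from h import *
cal=vision.get_calibration("top"); im=cv2.imread("pics/top0.png")
hsv=cv2.cvtColor(im,cv2.COLOR_BGR2HSV)
m=cv2.inRange(hsv,(12,50,150),(32,200,255)); m[:130]=0;m[265:]=0;m[:,:195]=0;m[:,330:]=0
c=max(cv2.findContours(m,cv2.RETR_EXTERNAL,cv2.CHAIN_APPROX_NONE)[0],key=cv2.contourArea)
h=cv2.convexHull(c); w=ray(cal,h.reshape(-1,2),36)[:,:2].astype(np.float32)
r=cv2.minAreaRect(w); print(r); print(cv2.boxPoints(r))
g=cv2.inRange(hsv,(85,10,90),(125,90,255)); 
b=np.zeros_like(m); cv2.fillConvexPoly(b,h,255); g&=b
for k in cv2.findContours(g,cv2.RETR_EXTERNAL,cv2.CHAIN_APPROX_NONE)[0]:
    if cv2.contourArea(k)>15:
        W=ray(cal,k.reshape(-1,2),46)[:,:2].astype(np.float32); print(cv2.contourArea(k),k.reshape(-1,2).mean(0),cv2.minAreaRect(W))
for n,p,z in [("pin",(170+475/4.2,130+450/4.2),60),("post",(170+289/4.2,130+132/4.2),76),("piv",(170+374/4.2,130+133/4.2),48)]: print(n,ray(cal,p,z))
for p in [(196,100),(566,78),(212,506),(593,483)]: print(ray(cal,(170+p[0]/4.2,130+p[1]/4.2),36))
E
```

```text
((558.912109375, 78.76284790039062), (250.4801025390625, 230.53106689453125), 2.0228960514068604)
[[429.6814   189.5357  ]
 [437.81885  -40.851677]
 [688.1428   -32.01001 ]
 [680.0054   198.37738 ]]
97.5 [298.01369863 182.87671233] ((593.3412475585938, -1.7506523132324219), (66.29031372070312, 25.565017700195312), 88.54292297363281)
484.5 [269.38095238 207.75510204] ((537.482421875, 63.961158752441406), (171.90609741210938, 16.81611442565918), 23.078100204467773)
83.0 [248.12903226 162.87096774] ((642.8126220703125, 108.26539611816406), (14.66910171508789, 55.35258865356445), 1.3269175291061401)
pin [[468.22614627  34.22489158  60.        ]]
post [[638.72285392 128.92278998  76.        ]]
piv [[643.80040573  85.16316144  48.        ]]
[[667.9542323  184.14427916  36.        ]]
[[675.21738591 -21.31804635  36.        ]]
[[443.32130796 176.64890411  36.        ]]
[[450.57899216 -28.89435673  36.        ]]
```

```bash
cat >> h.py <<'E'
Y=2.02; O=np.array([469.9,35.0]); cy,sy=np.cos(np.radians(Y)),np.sin(np.radians(Y))
RJ=np.array([[cy,-sy],[sy,cy]])
def W(p,z): return [*(O+RJ@np.asarray(p,float)),z]
def barpose(phi,rad,off,z,flip=0):  # phi rad, jig frame
    u=np.array([np.cos(phi),np.sin(phi)]);n=np.array([-u[1],u[0]])
    return W(rad*u+off*n,z),[180,0,Y+np.degrees(phi)+flip]
def postpose(th,z,back=0,flip=0):
    p=np.array([175,45])+45*np.array([-np.sin(th),np.cos(th)]); t=np.array([-np.cos(th),-np.sin(th)])
    return W(p-back*t,z),[180,0,Y+np.degrees(th)+flip]
E
python3 - <<'E'
from bench import solver,manip
from h import *
np.set_printoptions(precision=1,suppress=True)
for f in (0,180):
    for ph in (.37,0,-.09): print(f,ph,solver.solve_ik(*barpose(ph,135,33,41,f)))
    for th in (-.05,.08,.8,1.5,2.2,2.75): print(f,th,solver.solve_ik(*postpose(th,51,0,f)), solver.solve_ik(*postpose(th,130,0,f)) is not None)
E
```

```text
0 0.37 [11.5 27.1 -3.7 59.2  0.  78.3]
0 0 [ 6.9 28.8 -1.  60.2  0.  94.9]
0 -0.09 [ 5.7 28.9 -0.7 60.3  0.  98.8]
0 -0.05 [ 11.5  34.1   9.4  65.3   0.  102.4] True
0 0.08 [11.6 33.4  8.2 64.8  0.  95. ] True
0 0.8 [10.8 29.8  2.2 62.4  0.  52.9] True
0 1.5 [ 8.3 28.  -0.7 61.3  0.  10.4] True
0 2.2 [  5.5  28.7   0.3  61.7   0.  -32.6] True
0 2.75 [  4.   30.8   3.8  63.    0.  -65.6] True
180 0.37 [  11.5   27.1   -3.7   59.2    0.  -101.7]
180 0 [  6.9  28.8  -1.   60.2   0.  -85.1]
180 -0.09 [  5.7  28.9  -0.7  60.3   0.  -81.2]
180 -0.05 [ 11.5  34.1   9.4  65.3   0.  -77.6] True
180 0.08 [ 11.6  33.4   8.2  64.8   0.  -85. ] True
180 0.8 [  10.8   29.8    2.2   62.4    0.  -127.1] True
180 1.5 [   8.3   28.    -0.7   61.3    0.  -169.6] True
180 2.2 [  5.5  28.7   0.3  61.7   0.  147.4] True
180 2.75 [  4.   30.8   3.8  63.    0.  114.4] True
```

```bash
python3 - <<'E'
from bench import manip,vision
from h import *
manip.grip(0,40)
p,o=barpose(.3675,135,36,170); manip.movep(p,o)
cal=vision.get_calibration("wrist"); im=vision.read_camera("wrist"); cv2.imwrite("pics/w1.png",im)
np.savez("w1.npz",**cal)
s=manip.sense(); print(s["time"],s["tcp_pos"],p,s["orientation"],s["contact_force"],s["finger_gap"])
E
```

```text
2.7333 [579.67699215 122.08465377 170.15080223] [np.float64(579.9875142400953), np.float64(121.03336102022762), 170] [-1.79991091e+02 -1.06938649e-02  2.31714935e+01] [0.60906056 0.69696161 0.25635506] 0.31682525297905645
```

View pics/w1.png

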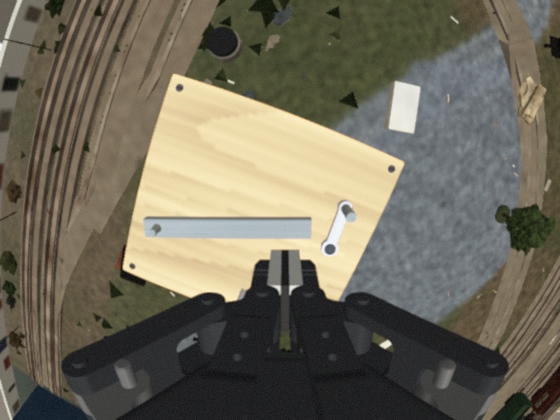

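```bash
cat >> h.py <<'E'
def fray(cal,px,z):
    K,R,t=cal["intrinsics"],cal["R"],cal["t"]; f=K[0,0]; out=[]
    for p in np.asarray(px,float).reshape(-1,2):
        v=p-K[:2,2]; r=np.hypot(*v); a=r/f
        d=R.T@np.array([*(v/r*np.sin(a)),np.cos(a)]); c=-R.T@t
        out.append(c+d*((z-c[2])/d[2]))
    return np.array(out)
def J(w): return (np.asarray(w)[:2]-O)@RJ
E
python3 - <<'E'
from h import *
cal=dict(np.load("w1.npz")); im=cv2.imread("pics/w1.png")
for n,p,z in [("pin foot/top",(153,229),60),("tip",(311,228),46),("piv",(330,250),46),("posttop",(350,212),76),("postfoot/nose",(344,206),46),("c1",(179,88),36),("c2",(391,169),36),("c3",(132,266),36)]:
    w=fray(cal,p,z)[0]; print(n,w,J(w))
cv2.imwrite("pics/w1c.png",cv2.resize(im[170:290,130:380],None,fx=3.2,fy=3.2,interpolation=cv2.INTER_CUBIC))
E
```

```text
pin foot/top [472.14595148  37.79904382  60.        ] [2.34321748 2.71813837]
tip [618.5128984   97.34157458  46.        ] [150.71798546  57.06447539]
piv [646.51913815  83.19480616  46.        ] [178.20817147  41.93932433]
posttop [637.83589758 133.5873066   76.        ] [171.30657918  92.60657994]
postfoot/nose [639.00943432 130.81077199  46.        ] [172.38151841  89.79040548]
c1 [444.50233888 175.10308508  36.        ] [-20.44347633 140.91124836]
c2 [669.96869782 183.22049741  36.        ] [205.16889955 141.07629977]
c3 [451.92510567 -31.07729077  36.        ] [-20.29283977 -65.40264395]
```

View pics/w1c.png

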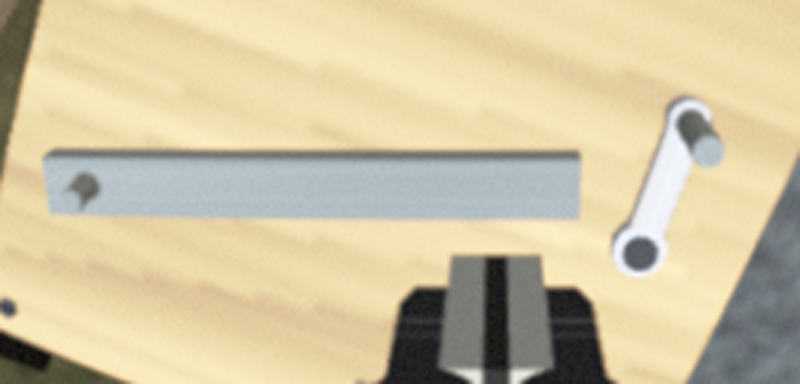

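```bash
sed -i 's/O=np.array(\[469.9,35.0\])/O=np.array([471.0,34.6])/' h.py; python3 - <<'E'
from bench import manip,vision
from h import *
p,o=barpose(.3675,135,34,80); manip.movep(p,o)
p,o=barpose(.3675,135,34,41.5); print("down hit",manip.move_l(p,o,rate=60,contact_N=6))
s=manip.sense(); print(s["time"],s["tcp_pos"],p,s["contact_force"])
f0=s["contact_force"]
p,o=barpose(.3675,135,20,41.5); print("hit",manip.move_l(p,o,rate=25,contact_N=2.5))
s=manip.sense(); print(s["time"],s["tcp_pos"],J(s["tcp_pos"]),s["contact_force"]-f0)
cv2.imwrite("pics/t2.png",cv2.resize(vision.read_camera("top")[130:265,170:360],None,fx=4,fy=4,interpolation=cv2.INTER_CUBIC))
E
```

```text
down hit False
3.975 [581.98377212 118.82640944  41.68030977] [np.float64(581.8714242062945), np.float64(118.79339222568419), 41.5] [ 0.47835525  0.91118112 -0.15977996]
hit False
4.6833 [587.3364707  105.87242158  41.48637437] [118.77641245  67.12746338] [-0.38421339 -0.67320536  0.79182068]
```

View pics/t2.png

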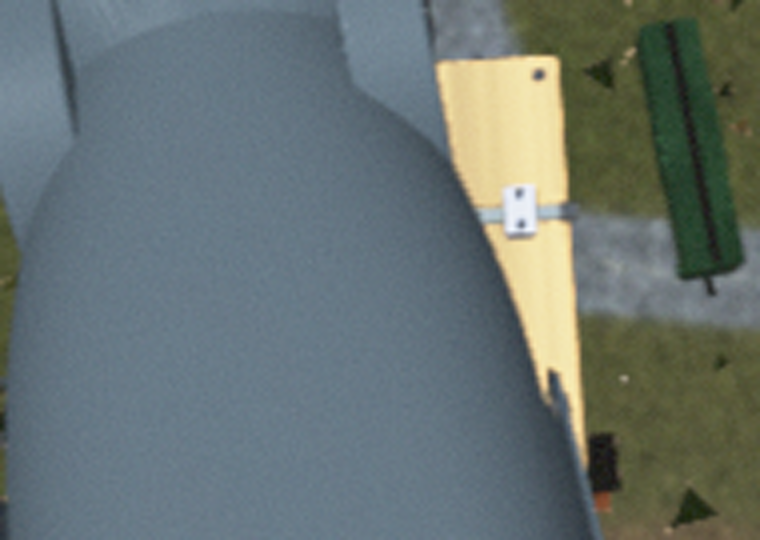

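```bash
python3 - <<'E'
from bench import manip,vision
from h import *
for ph in (.30,.22,.15):
    p,o=barpose(ph,135,20,41.5); h=manip.move_l(p,o,rate=40,contact_N=5)
    s=manip.sense(); print(ph,h,s["time"],J(s["tcp_pos"]),s["contact_force"])
    if h: break
else:
  ref=s["contact_force"]
  for ph in np.arange(.13,-.15,-.02):
    p,o=barpose(ph,135,20,41.5); h=manip.move_l(p,o,rate=8,contact_N=3)
    s=manip.sense(); print(round(ph,2),h,s["time"],J(s["tcp_pos"]),s["contact_force"])
    if h or np.linalg.norm((s["contact_force"]-ref)[:2])>3.5: break
E
```

```text
0.3 False 5.1167 [123.03833398  59.02046178] [-0.14118825 -0.52844814  0.97079826]
0.22 False 5.5417 [127.32492992  49.07160855] [ 0.14869658 -0.6770253  -0.52344584]
0.15 False 5.9333 [130.43109029  40.025435  ] [-0.46670121  0.39656785  0.89115777]
0.13 False 6.425 [131.25643949  37.31721534] [ 0.37092958 -0.69125887  0.13347732]
0.11 False 6.9167 [131.98086399  34.64043891] [0.61980067 0.23212726 0.55818501]
0.09 False 7.4083 [132.67751185  32.0442267 ] [-0.0697942   0.57202386  0.20699373]
0.07 False 7.9 [133.22421427  29.35341342] [ 0.43097725 -0.07743334 -0.08415458]
0.05 False 8.3917 [133.84952363  26.68203512] [-0.22611124  0.31899416  1.3607143 ]
0.03 False 8.8833 [134.34398712  23.96868839] [-0.01757712  0.12651813 -0.829857  ]
0.01 False 9.375 [134.7758546   21.27807453] [-0.63494759 -0.54154701 -0.21124305]
-0.01 False 9.8667 [135.20589936  18.62840498] [-0.52287122 -0.05435125 -0.08314563]
-0.03 False 10.3583 [135.55220816  15.90937554] [1.02805115 0.75739677 0.91166657]
-0.05 False 10.85 [135.82926444  13.1927876 ] [-0.00930266 -0.92143031  0.17095244]
-0.07 False 11.3417 [136.08809417  10.4641708 ] [-0.14000998  0.34687802  0.74398867]
-0.09 False 11.8333 [136.28074174   7.74701665] [-0.307092   -0.11214553  0.75993244]
-0.11 False 12.325 [136.39083041   5.0089073 ] [-1.18280517 -0.5696767   0.09693651]
-0.13 False 12.8167 [136.45617354   2.29708299] [ 0.40513829  0.10338388 -0.80642797]
-0.15 False 13.3083 [136.45939328  -0.44964926] [-0.25694688 -0.63438254  0.40174528]
```

```bash
python3 - <<'E'
from bench import manip,vision
from h import *
cv2.imwrite("pics/w3.png",vision.read_camera("wrist"))
cv2.imwrite("pics/s3.png",cv2.resize(vision.read_camera("side")[180:300,180:360],None,fx=4,fy=4,interpolation=cv2.INTER_CUBIC))
E
```

```text
(no output)
```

View pics/w3.png

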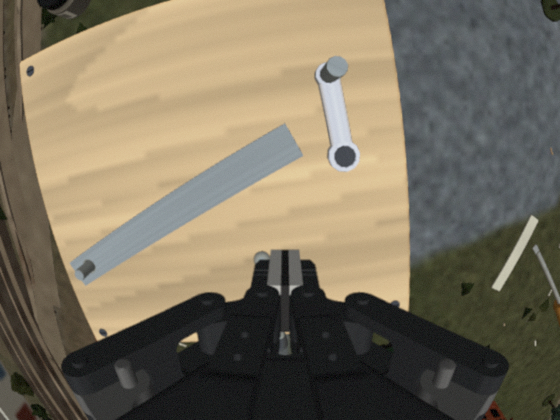

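View pics/s3.png

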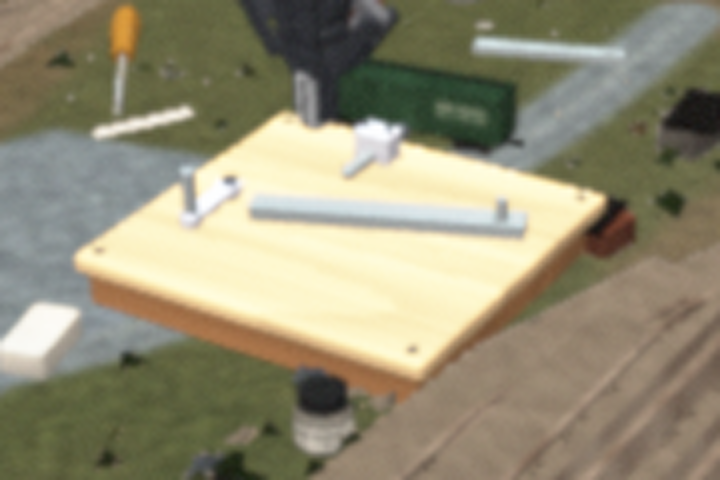

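```bash
python3 - <<'E'
from bench import manip,vision
from h import *
s=manip.sense(); print(s["tcp_pos"],s["orientation"],s["q"],s["finger_gap"])
cal=vision.get_calibration("side")
def pr(P):
    c=cal["R"]@np.array(P)+cal["t"]; q=cal["intrinsics"]@c; return q[:2]/q[2]
print("tcp side",pr(s["tcp_pos"]), [pr(W(p,36)) for p in [(215,-75),(215,155),(-35,-75)]])
cw=vision.get_calibration("wrist")
w=fray(cw,[(285,252),(262,258),(84,268),(291,142)],41); print(w,[J(x) for x in w])
c=cw["R"]@s["tcp_pos"]+cw["t"];a=np.arctan2(np.hypot(c[0],c[1]),c[2]);print("tcp wrist px",cw["intrinsics"][:2,2]+325.19*a*c[:2]/np.hypot(c[0],c[1]), "cam pos",-cw["R"].T@cw["t"])
E
```

```text
[607.41224826  39.01830489  41.5118297 ] [-1.79999347e+02 -7.19405415e-04 -6.57097322e+00] [ 3.67515869e+00  2.88258100e+01 -8.48103243e-01  6.03252627e+01
  5.14928367e-04  1.00246132e+02] 0.13803407688743036
tcp side [259.7796361  224.19258251] [array([251.25650572, 208.50253733]), array([197.95312163, 244.64647517]), array([331.7687234 , 229.69693984])]
[[606.62320807  30.24296999  41.        ]
 [592.27426423  27.80751398  41.        ]
 [461.86260444  29.66330654  41.        ]
 [617.36690525  94.8327545   41.        ]] [array([135.38535152,  -9.13481648]), array([120.95947854, -11.06298251]), array([-9.30572773, -4.61154763]), array([148.39905558,  55.03613332])]
tcp wrist px [284.6325025  238.76272211] cam pos [615.73881376 109.83343545 220.30618519]
```

```bash
python3 - <<'E'
from bench import manip,vision
from h import *
s=manip.sense(); cal=vision.get_calibration("side"); cw=vision.get_calibration("wrist")
def pr(P):
    c=cal["R"]@np.array(P)+cal["t"]; q=cal["intrinsics"]@c; return q[:2]/q[2]
def pw(P):
    c=cw["R"]@P+cw["t"];a=np.arctan2(np.hypot(c[0],c[1]),c[2]);return cw["intrinsics"][:2,2]+325.19*a*c[:2]/np.hypot(c[0],c[1])
for dz in (0,10,20,30,40): print(dz,pr(s["tcp_pos"]+[0,0,dz]),pw(s["tcp_pos"]+[0,0,dz]),pw(s["tcp_pos"]+[1.2,11,dz]),pw(s["tcp_pos"]-[1.2,11,-dz]))
im=vision.read_camera("side")[160:260,210:340]
cv2.imwrite("pics/s4.png",cv2.resize(im,None,fx=6,fy=6,interpolation=cv2.INTER_CUBIC))
E
```

```text
0 [259.7796361  224.19258251] [284.6325025  238.76272211] [284.51652477 221.03892498] [284.74394312 255.74882278]
10 [259.63754315 220.78450505] [284.61614016 245.3371471 ] [284.49370667 226.83239419] [284.73340292 262.99392511]
20 [259.49451063 217.353892  ] [284.59800753 252.60737232] [284.46836291 233.26838114] [284.72171709 270.96694351]
30 [259.35052918 213.90051909] [284.5778224  260.68146147] [284.44007317 240.45405281] [284.70870561 279.77218162]
40 [259.20558933 210.42415908] [284.55524507 269.68871767] [284.40832525 248.52008102] [284.69415318 289.53193758]
```

View pics/s4.png

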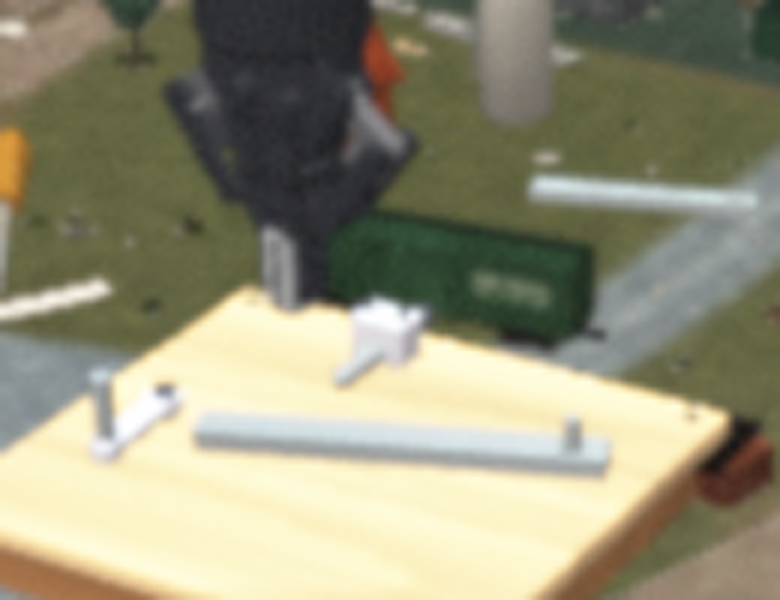

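```bash
python3 - <<'E'
from bench import manip,vision,solver
import bench
from h import *
cal=vision.get_calibration("side")
def pr(P):
    c=cal["R"]@np.array(P)+cal["t"]; q=cal["intrinsics"]@c; return q[:2]/q[2]
P=np.array([222.772,447.614,195.806])
a=np.radians(63.54); x=np.array([np.cos(a),np.sin(a),0])
for dz in (0,13,30,40,53):print(dz,pr(P+[0,0,dz]),pr(P+42*x+[0,0,dz]),pr(P-42*x+[0,0,dz]))
print(manip.grasp_offset,[n for n in dir(manip) if n[0]!='_'])
E
python3 -c "
import cv2
im=cv2.imread('pics/side0.png');cv2.imwrite('pics/s0c.png',cv2.resize(im[190:310,220:380],None,fx=4,fy=4))"
```

```text
0 [304.67326378 304.10276065] [280.68578322 313.08478288] [327.54661438 295.53792021]
13 [304.68634032 297.06773527] [280.5180097  305.94496896] [327.72405963 288.60578474]
30 [304.70373415 287.71005949] [280.29475147 296.44393344] [327.95999523 279.38864539]
40 [304.71412491 282.11995572] [280.16133019 290.76602283] [328.10088759 273.88449731]
53 [304.72781316 274.75583955] [279.9855097 283.2837598] [328.28643349 266.63589892]
18.700000000000003 ['MotionError', 'grasp_offset', 'grip', 'move_j', 'move_l', 'movep', 'sense', 'wait']
```

View pics/s0c.png

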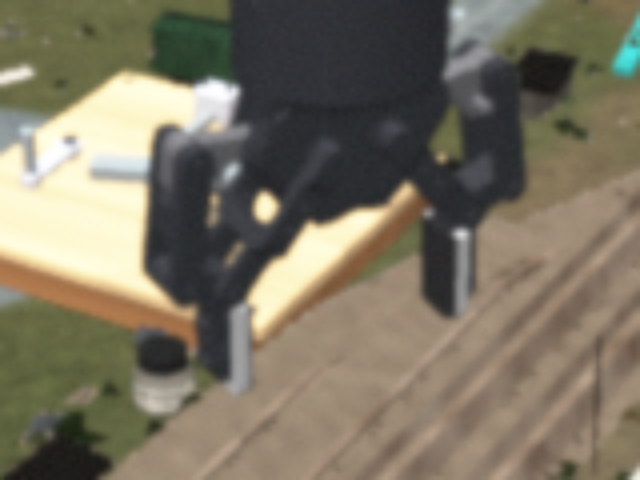

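The fingers passed over the bar without touching it. In both the side and wrist views the real fingertips sit about 36–40 mm above the reported TCP, so nothing has been disturbed. I'll go back to the +y side and feel for the board to calibrate the true tip height.

```bash
python3 - <<'E'
from bench import manip,vision
from h import *
p,o=barpose(-.15,135,20,75); manip.move_l(p,o,rate=150)
p,o=barpose(.3675,135,36,75); manip.move_l(p,o,rate=200)
p,o=barpose(.3675,135,36,22); manip.move_l(p,o,rate=80,contact_N=6)
s=manip.sense(); print(s["time"],s["tcp_pos"],s["contact_force"])
cv2.imwrite("pics/w5.png",vision.read_camera("wrist"))
cv2.imwrite("pics/s5.png",cv2.resize(vision.read_camera("side")[160:260,210:340],None,fx=6,fy=6,interpolation=cv2.INTER_CUBIC))
E
```

```text
15.3083 [581.44201117 120.64507693  22.41948524] [-0.89301387  0.06684407  0.6478832 ]
```

View pics/w5.png

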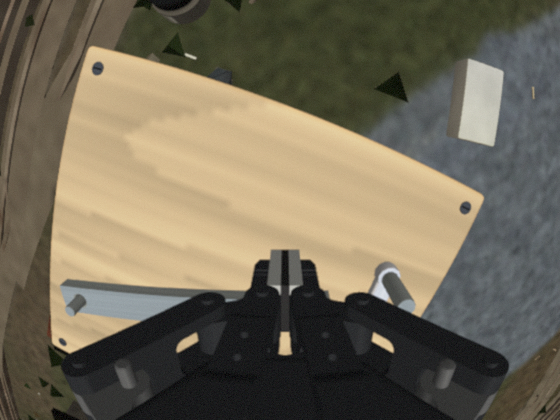

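View pics/s5.png

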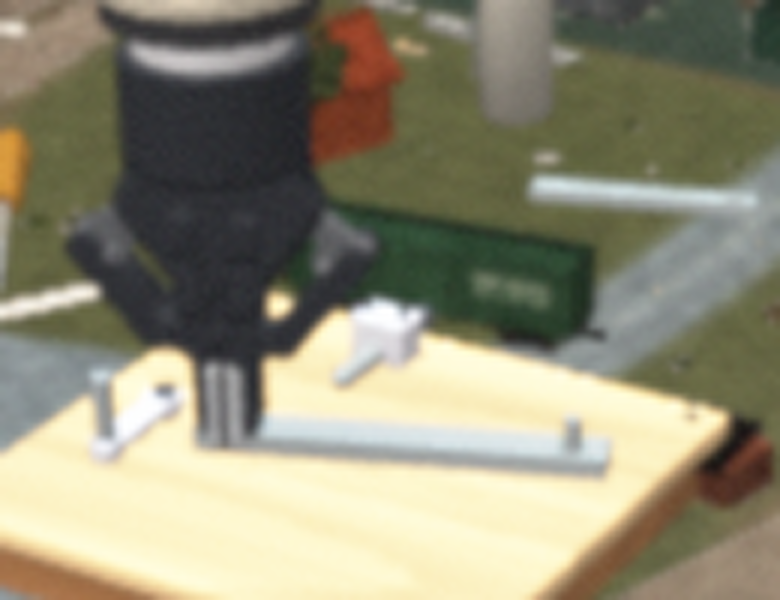

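```bash
python3 - <<'E'
from bench import manip,vision
from h import *
p,o=barpose(.3675,135,36,-9); h=manip.move_l(p,o,rate=12,contact_N=4)
s=manip.sense(); print(h,s["time"],s["tcp_pos"],s["contact_force"])
cv2.imwrite("pics/s6.png",cv2.resize(vision.read_camera("side")[160:260,210:340],None,fx=6,fy=6,interpolation=cv2.INTER_CUBIC))
E
```

```text
True 17.0667 [5.81087285e+02 1.20622258e+02 5.39564670e-01] [-1.63787146  0.95045433  6.76434738]
```

View pics/s6.png

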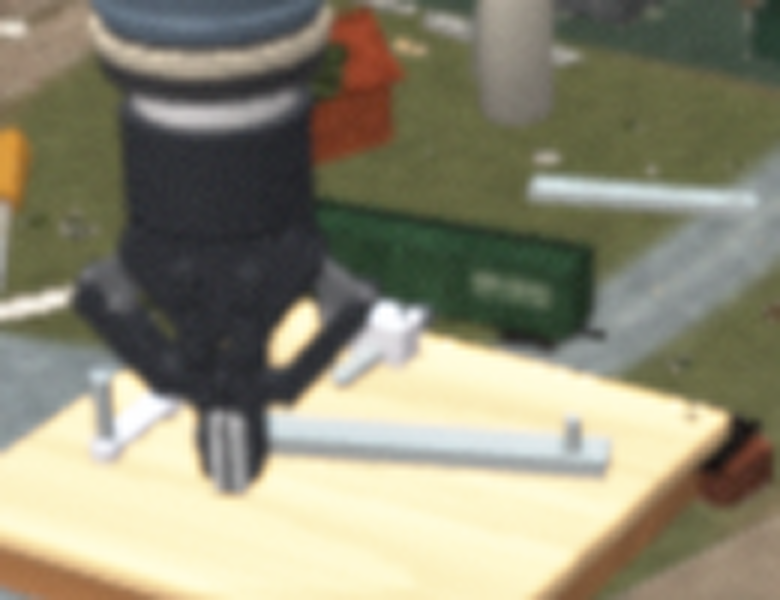

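The board was felt at TCP z≈0.5, so the real tips are about 35.5 mm above the reported TCP. I'll push the bar with that correction.

```bash
python3 - <<'E'
from bench import manip,vision
from h import *
Z=5
p,o=barpose(.3675,135,36,Z); manip.move_l(p,o,rate=40)
s=manip.sense(); f0=s["contact_force"]; print(s["time"],s["tcp_pos"],f0)
p,o=barpose(.3675,135,20,Z); h=manip.move_l(p,o,rate=30,contact_N=6)
for ph in (.30,.22,.15):
    p,o=barpose(ph,135,20,Z); h=manip.move_l(p,o,rate=40,contact_N=6)
    s=manip.sense(); print(ph,h,s["time"],J(s["tcp_pos"]),s["contact_force"]-f0)
    if h: break
cv2.imwrite("pics/w7.png",vision.read_camera("wrist"))
E
```

```text
17.3917 [581.31341272 120.67803065   5.26025008] [-0.49950686 -0.24512122 -0.45599118]
0.3 False 18.4583 [123.02147977  59.02749903] [-0.09272444  0.03554987  0.43877868]
0.22 False 18.8833 [127.31511364  49.03339297] [ 0.39653009 -1.12608106  1.28707386]
0.15 False 19.275 [130.44652254  39.9672427 ] [ 0.21923746 -0.12168011  0.11089204]
```

View pics/w7.png

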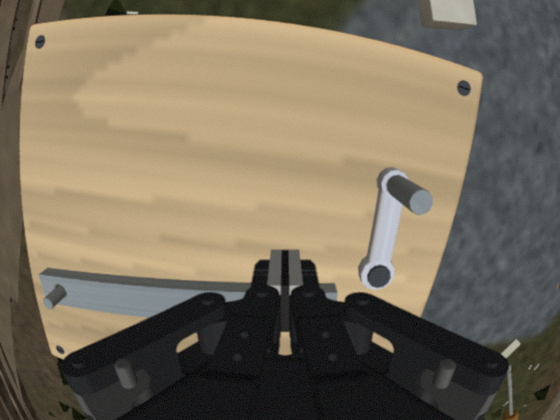

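```bash
python3 - <<'E'
from bench import manip,vision
from h import *
Z=5
p,o=barpose(.10,135,20,Z); h=manip.move_l(p,o,rate=25,contact_N=4)
s=manip.sense(); print(h,s["time"],J(s["tcp_pos"]),s["contact_force"])
for ph in np.arange(.08,-.14,-.02):
    if h: break
    p,o=barpose(ph,135,20,Z); h=manip.move_l(p,o,rate=10,contact_N=3.5)
    s=manip.sense(); print(round(ph,2),h,s["time"],J(s["tcp_pos"]),s["orientation"][2],s["contact_force"])
    if np.linalg.norm(s["contact_force"][:2])>4: break
E
```

```text
False 19.75 [132.38801306  33.16080748] [ 0.61879517 -0.7614077   0.23105549]
0.08 False 20.175 [132.98325649  30.65045624] 6.602342367845482 [ 0.28310162 -0.24657966 -0.40370834]
0.06 False 20.6 [133.59261391  27.91685237] 5.451705439969466 [-0.50531937 -0.3173312   0.98934972]
0.04 False 21.025 [134.11048999  25.44433002] 4.3110524796381275 [0.40217659 2.27247958 0.34819794]
0.02 True 21.2333 [134.06570307  25.36608382] 4.002831974256394 [0.80032004 2.59826528 1.18423091]
```

```bash
python3 - <<'E'
from bench import manip,vision
from h import *
Z=5; s=manip.sense(); j=J(s["tcp_pos"]); yaw=s["orientation"][2]
def F(n=6):
    a=[]
    for _ in range(n): a.append(manip.sense()["contact_force"]); manip.wait(.02)
    return np.mean(a,0)
y=j[1]
for i in range(20):
    y-=.4; manip.move_l(W((j[0],y),Z),[180,0,yaw],rate=15)
    f=F(); fy=float(f[:2]@RJ[:,1]); s=manip.sense(); print(round(y,2),J(s["tcp_pos"])[1],s["time"],f.round(2),round(fy,2))
    if fy>8.0: break
    if fy>5.5: y+=.15
t0=manip.sense()["time"]
for _ in range(6):
    f=F(8); print(f.round(2), float(f[:2]@RJ[:,1]).__round__(2), manip.sense()["moment"].round(3))
print(manip.sense()["time"]-t0)
cv2.imwrite("pics/w8.png",vision.read_camera("wrist"))
E
```

```text
24.97 25.26988984985311 21.5833 [ 0.82  5.22 -1.09] 5.19
24.57 25.071001038788612 21.9333 [ 0.55  6.9  -0.22] 6.87
24.32 25.00999603493521 22.2833 [ 0.28  8.36 -0.34] 8.34
[ 0.38  7.92 -0.67] 7.91 [ 1.658 -0.041  0.048]
[ 0.59  8.06 -0.78] 8.04 [ 1.67  -0.086 -0.002]
[ 0.55  7.85 -0.32] 7.83 [ 1.663 -0.069  0.006]
[ 0.41  8.11 -0.61] 8.09 [ 1.718 -0.052  0.035]
[ 0.63  7.7  -0.34] 7.67 [ 1.645 -0.09   0.015]
[ 0.48  7.84 -0.64] 7.82 [ 1.663e+00 -6.200e-02  1.000e-03]
0.8000000000000007
```

View pics/w8.png

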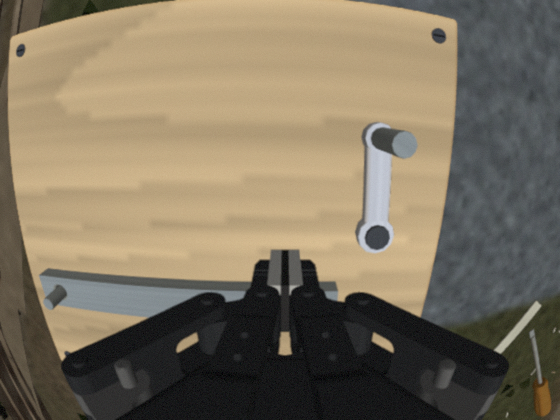

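```bash
python3 - <<'E'
from bench import manip,vision
from h import *
cw=vision.get_calibration("wrist")
for n,p,z in [("piv",(375,237),47),("post",(404,144),76),("postfoot",(376,137),46),("s1",(439,36),36),("s2",(21,50),36),("pintop",(49,300),60),("barend",(336,292),46)]:
    w=fray(cw,p,z)[0]; print(n,w,J(w))
def F(n=6):
    a=[]
    for _ in range(n): a.append(manip.sense()["contact_force"]); manip.wait(.02)
    return np.mean(a,0)
s=manip.sense(); yaw=s["orientation"][2]; x=134.07
y=24.32-.35; manip.move_l(W((x,y),5),[180,0,yaw],rate=15)
for i in range(8): f=F(7); print(round(float(f[:2]@RJ[:,1]),2),end=" ")
print(manip.sense()["time"]-s["time"])
manip.move_l(W((x,y+10),5),[180,0,yaw],rate=40)
s=manip.sense();print(s["time"],s["tcp_pos"],s["contact_force"])
E
```

```text
piv [644.66762511  84.46014118  47.        ] [175.31719285  43.70766044]
post [640.87678191 129.79143602  76.        ] [173.12655859  89.14440664]
postfoot [639.07651829 129.84428079  46.        ] [171.32927637  89.26067489]
s1 [670.41187683 183.83886669  36.        ] [204.54838256 142.11718807]
s2 [444.33783545 175.94566093  36.        ] [-21.66339523 142.19762371]
pintop [473.51373329  36.26430068  60.        ] [2.57083506 1.57466151]
barend [630.26909592  53.87783597  46.        ] [159.84963541  13.65188392]
9.64 9.7 9.55 10.18 9.96 9.55 9.82 10.13 1.1834000000000024
24.7167 [603.7047223   73.26303729   4.93937582] [ 0.20908598  0.21326752 -0.27987246]
```

```bash
python3 - <<'E'
from bench import manip,vision
from h import *
s=manip.sense(); p=s["tcp_pos"]
manip.move_l([p[0],p[1],75],None,rate=150)
manip.grip(28)
q,o=postpose(.06,75); print(q); manip.move_l(q,o,rate=150)
cv2.imwrite("pics/w9.png",vision.read_camera("wrist"))
cv2.imwrite("pics/s9.png",cv2.resize(vision.read_camera("side")[160:260,180:310],None,fx=6,fy=6,interpolation=cv2.INTER_CUBIC))
s=manip.sense();print(s["time"],s["tcp_pos"],s["finger_gap"],s["contact_force"])
E
```

```text
[np.float64(640.0250516693935), np.float64(130.5364945828498), 75]
26.4167 [639.60858383 129.74415584  75.04765619] 27.93570944701448 [ 0.47864959 -0.05088134 -0.15524943]
```

View pics/w9.png

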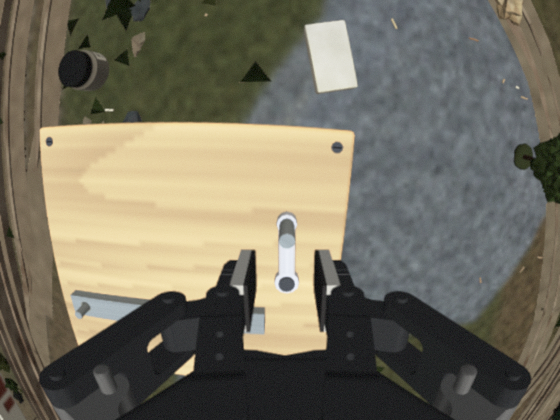

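View pics/s9.png

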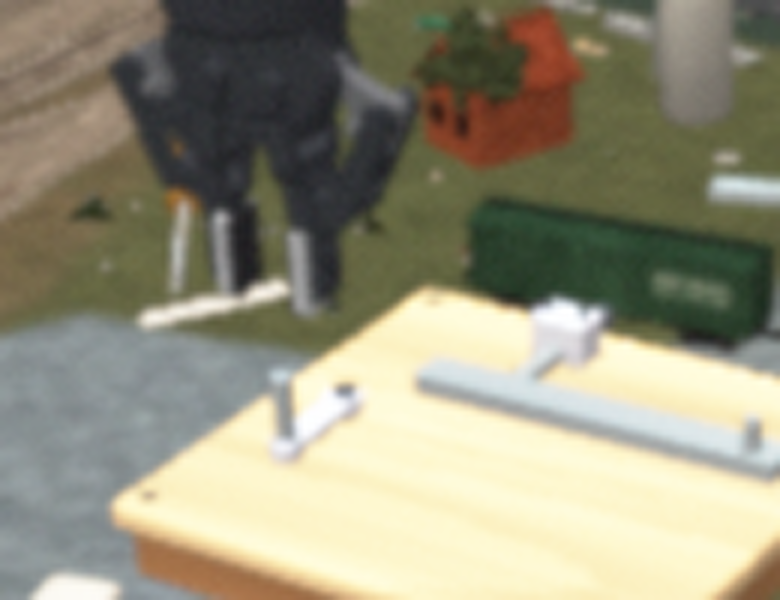

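```bash
python3 - <<'E'
from bench import manip,vision
from h import *
q,o=postpose(.06,17); h=manip.move_l(q,o,rate=80,contact_N=5)
s=manip.sense();print(h,s["time"],s["tcp_pos"],s["contact_force"])
if not h:
    manip.grip(16,20)
    s=manip.sense();print(s["time"],s["finger_gap"],s["contact_force"])
cv2.imwrite("pics/w10.png",vision.read_camera("wrist"))
cv2.imwrite("pics/s10.png",cv2.resize(vision.read_camera("side")[160:260,180:310],None,fx=6,fy=6,interpolation=cv2.INTER_CUBIC))
E
```

```text
False 27.2917 [640.33144332 130.61453813  17.47379786] [-0.37089961 -0.44024095  0.02384559]
27.5667 16.113890833121545 [ 8.17049988e-01  2.66414778e-04 -6.05204483e-02]
```

View pics/w10.png

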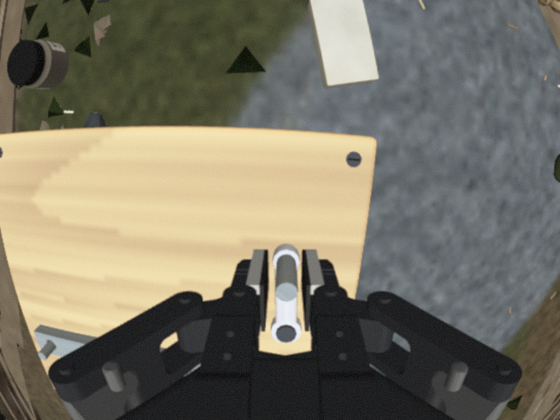

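View pics/s10.png

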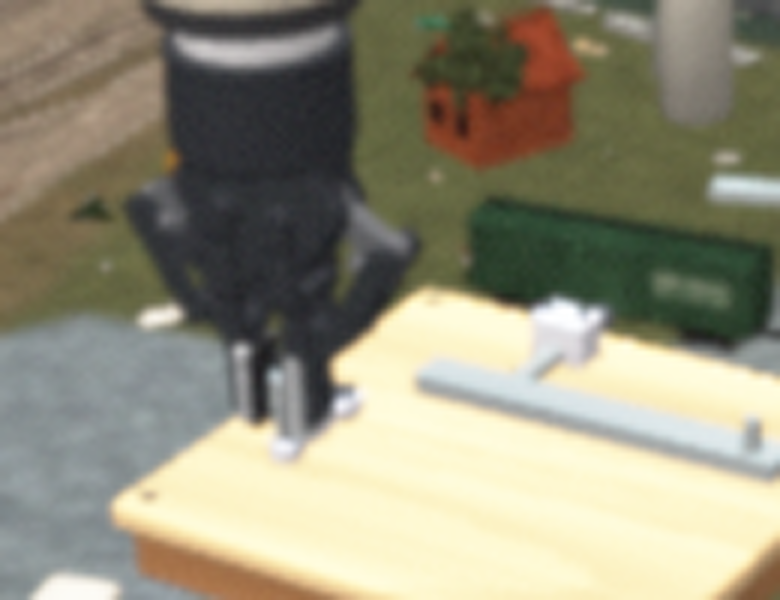

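```bash
python3 - <<'E'
from bench import manip,vision
from h import *
for th in np.arange(.2,1.86,.15):
    q,o=postpose(th,17); h=manip.move_l(q,o,rate=45,contact_N=7)
    s=manip.sense(); t=RJ@np.array([-np.cos(th),-np.sin(th)]); n=RJ@np.array([-np.sin(th),np.cos(th)])
    f=s["contact_force"]; print(round(th,2),h,round(s["time"],2),"tang",round(float(f[:2]@t),2),"rad",round(float(f[:2]@n),2),round(f[2],2))
    if h: break
cv2.imwrite("pics/w11.png",vision.read_camera("wrist"))
cv2.imwrite("pics/s11.png",cv2.resize(vision.read_camera("side")[160:260,180:310],None,fx=6,fy=6,interpolation=cv2.INTER_CUBIC))
E
```

```text
0.2 False 27.96 tang 0.54 rad 1.03 0.01
0.35 False 28.26 tang -0.49 rad -0.92 0.43
0.5 False 28.56 tang 0.21 rad 0.17 0.53
0.65 False 28.86 tang 0.07 rad -0.51 -0.06
0.8 False 29.16 tang -0.13 rad -0.07 0.64
0.95 False 29.46 tang -0.4 rad 0.09 -0.85
1.1 False 29.76 tang 0.36 rad -0.4 0.05
1.25 False 30.06 tang 1.02 rad -0.54 0.27
1.4 False 30.36 tang -0.51 rad -0.07 -0.1
1.55 False 30.66 tang 0.2 rad -0.08 -0.07
1.7 False 30.96 tang -0.97 rad -0.45 -0.25
1.85 False 31.26 tang -0.04 rad -0.73 -0.15
```

View pics/w11.png

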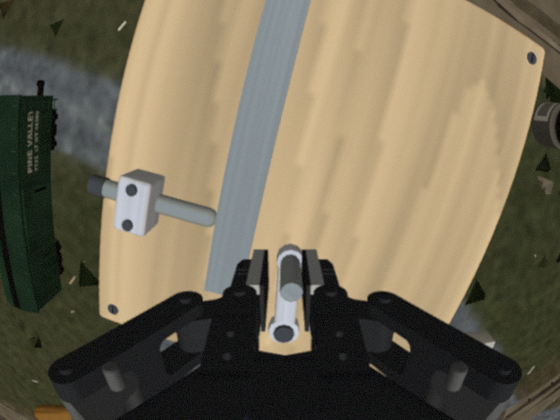

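View pics/s11.png

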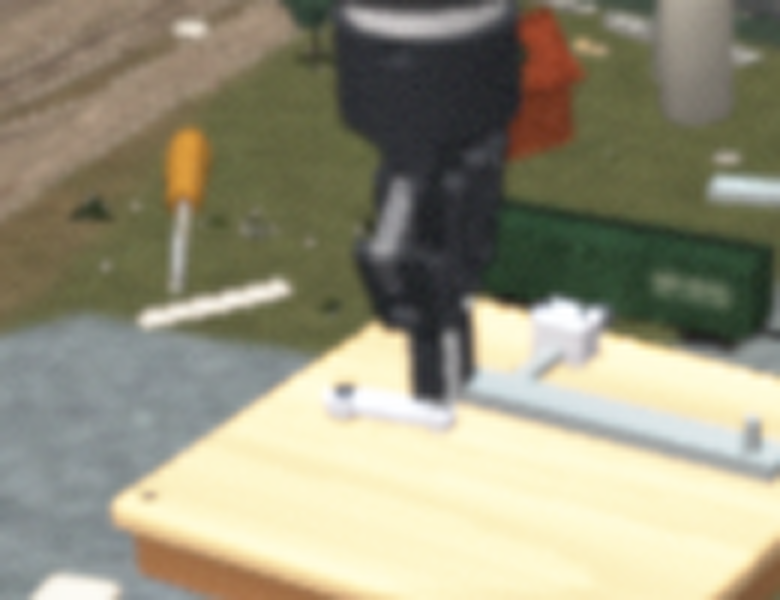

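```bash
python3 - <<'E'
from bench import manip,vision
from h import *
def F(th,n=5):
    a=[]
    for _ in range(n): a.append(manip.sense()["contact_force"]); manip.wait(.02)
    f=np.mean(a,0); t=RJ@np.array([-np.cos(th),-np.sin(th)])
    return round(float(f[:2]@t),2),f.round(2)
for th in np.arange(1.88,2.75,.03):
    q,o=postpose(th,17); h=manip.move_l(q,o,rate=10,contact_N=5)
    r=F(th); s=manip.sense(); print(round(th,2),h,round(s["time"],2),*r,s["finger_gap"])
    if h or r[0]<-3: break
cv2.imwrite("pics/w12.png",vision.read_camera("wrist"))
E
```

```text
1.88 False 31.73 -1.49 [-0.22  1.5   0.29] 16.324192504067987
1.91 False 32.09 -0.59 [-0.2   0.55  0.46] 15.853635407292767
1.94 False 32.46 -0.42 [-0.61  0.2   0.36] 15.708229062670682
1.97 False 32.83 -0.71 [-0.6   0.5   0.48] 15.651069738051127
2.0 False 33.19 -0.83 [-0.75  0.56  0.75] 16.030120160014004
2.03 False 33.56 -0.93 [-0.96  0.54 -0.22] 16.126410400061562
2.06 False 33.92 -0.81 [-1.33  0.16 -0.13] 16.21274553573047
2.09 False 34.29 -0.94 [-1.3   0.3   0.12] 16.260605985486986
2.12 False 34.66 -0.66 [-0.72  0.31 -0.38] 15.976761675172407
2.15 False 35.02 -0.77 [-1.11  0.16  0.59] 16.128299005402837
2.18 False 35.39 -0.86 [-1.16  0.2  -0.3 ] 16.245786319421715
2.21 True 35.7 -0.65 [-0.49  0.44  0.43] 15.832747767466422
```

View pics/w12.png

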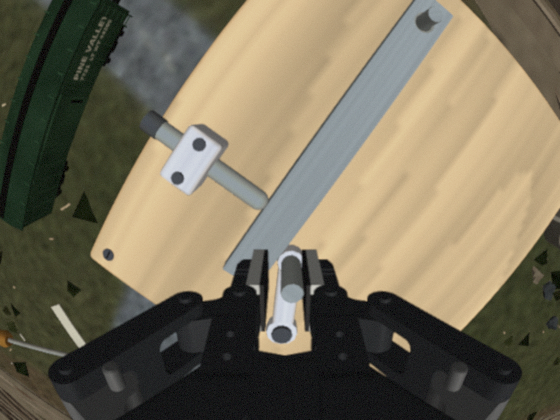

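```bash
python3 - <<'E'
from bench import manip,vision
from h import *
def F(th,n=5):
    a=[]
    for _ in range(n): a.append(manip.sense()["contact_force"]); manip.wait(.02)
    f=np.mean(a,0); t=RJ@np.array([-np.cos(th),-np.sin(th)])
    return round(float(f[:2]@t),2),f.round(2)
s=manip.sense(); v=J(s["tcp_pos"])-[175,45]; th=np.arctan2(-v[0],v[1]); print("th now",th,np.hypot(*v))
for i in range(14):
    th+=.008
    q,o=postpose(th,17); h=manip.move_l(q,o,rate=6)
    r=F(th); s=manip.sense(); print(round(th,3),h,round(s["time"],2),*r)
    if r[0]<-3.7: break
cv2.imwrite("pics/w13.png",vision.read_camera("wrist"))
E
```

```text
th now 2.1932334468536467 45.5002885509235
2.201 False 36.15 -2.46 [-2.32  1.31 -1.21]
2.209 False 36.48 -4.85 [-3.47  3.43 -1.4 ]
```

```bash
python3 - <<'E'
from bench import manip,vision
from h import *
q,o=postpose(2.209-.06,17); manip.move_l(q,o,rate=20)
s=manip.sense();print(s["time"],s["contact_force"])
cv2.imwrite("pics/w14.png",vision.read_camera("wrist"))
manip.grip(26)
q,o=postpose(2.15,85); print(manip.move_l(q,o,rate=100,contact_N=5))
s=manip.sense();print(s["time"],s["contact_force"],s["tcp_pos"])
cv2.imwrite("pics/w15.png",vision.read_camera("wrist"))
E
```

```text
36.8167 [-0.32809566  0.25818543  1.26572057]
False
37.9583 [-0.09732642  0.53624227  0.33731144] [607.19558435  59.76848502  84.38470552]
```

View pics/w15.png

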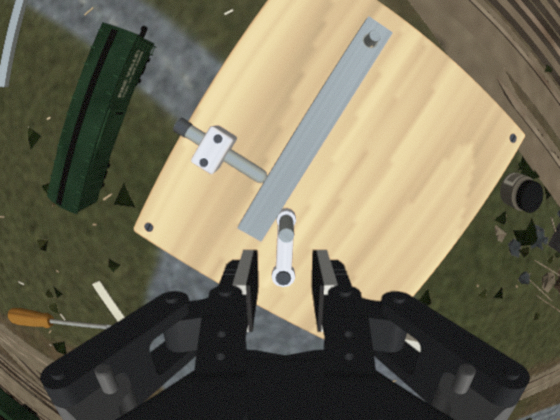

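```bash
python3 - <<'E'
from bench import manip,vision
from h import *
im=cv2.imread("pics/w15.png")[130:300,170:370]; a=cv2.resize(im,(600,510),interpolation=cv2.INTER_CUBIC); cv2.imwrite("pics/w15c.png",a)
manip.movep([520,-60,200],[180,0,60])
cv2.imwrite("pics/w16.png",vision.read_camera("wrist"))
manip.movep([400,-230,250],[180,0,0])
t=vision.read_camera("top"); cv2.imwrite("pics/t16.png",cv2.resize(t[130:265,170:360],None,fx=4.2,fy=4.2,interpolation=cv2.INTER_CUBIC)); cv2.imwrite("pics/t16f.png",t)
cv2.imwrite("pics/s16.png",cv2.resize(vision.read_camera("side")[160:260,180:310],None,fx=6,fy=6,interpolation=cv2.INTER_CUBIC))
print(manip.sense()["time"])
E
```

```text
39.9083
```

View pics/w15c.png

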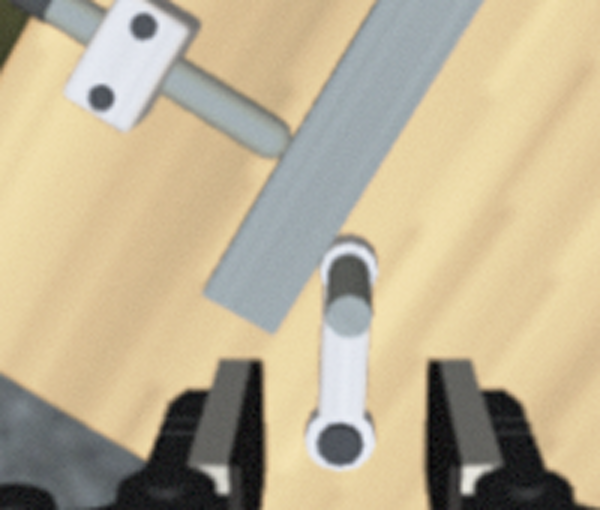

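View pics/t16.png

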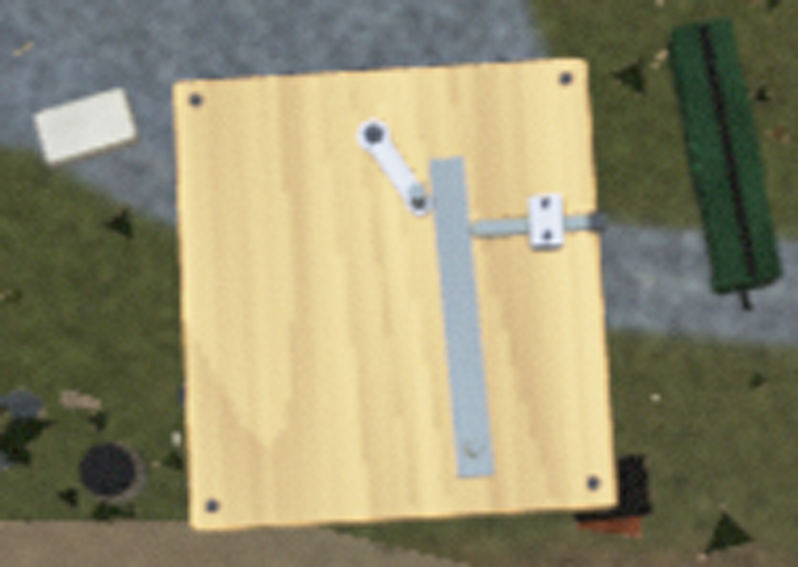

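View pics/s16.png

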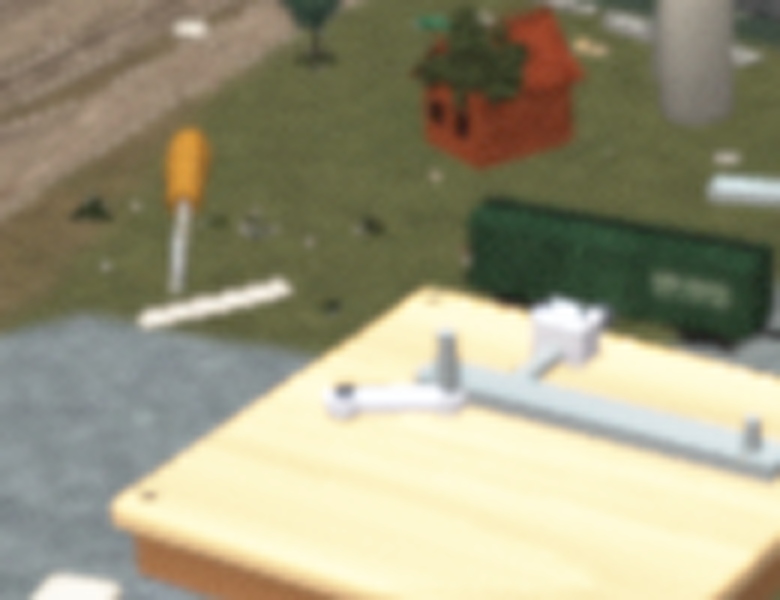

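The wrist crop shows the nose rim on the bar's edge at (340,245) and the screw tip on the opposite edge at (285,140). In the top crop the jar, boxcar and white block are at the same pixels as at the start. The arm is well clear.

```bash
python3 - <<'E'
from bench import job
print(job.hand_in())
E
```

```text
the job is handed in; nothing more can be done
None
```

The bar is home against the stop screw with the keeper nose closed on its other edge, and I handed the job in at about 40 s. The hand-in gave no verdict.

- **First pass missed:** the fingers went over the bar without touching it. The real fingertips sit about 35.5 mm above the reported TCP. I felt for the board to measure this and corrected for it.
- **Bar:** I swung it to the screw, which it met with the bar at about 0.03 rad. I held about 8 N at the push point for 0.8 s, then about 9.8 N for 1.2 s. From the lever arm that is an estimated 10–11.5 N on the screw; it was not measured there directly.
- **Keeper:** I straddled the post and swung the lever until the force at the post rose to about 4.9 N, at about 2.2 rad. Then I backed off, opened the fingers and lifted clear.
- **Last checks:** the wrist, top and side views show the screw tip and the nose touching opposite edges of the bar, with the bar on its pin. The jar, boxcar and white block look unmoved. The views cannot rule out a gap of less than a millimetre at the nose. The rise in force is the main evidence that it bears.

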